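# Fill the empty cells of the ribbon crate

### The arm

A 7-joint arm with a two-finger parallel gripper is mounted at the origin on a cart in front of the work surface, level with it; the furniture and walls round the work are solid. World frame = base frame: x ahead of the robot, y to its left, z up, the work surface at z = 0. Lengths are in m, angles in rad, forces in N, time in s.
With the tool pointing down it reaches from about 0.35 to 0.9 m from the base axis. Payload 8.1 kg.
Tool frame: the origin (TCP) lies midway between the tips of the shut fingers; the grasp point (between the pads) lies 19 mm behind it; x points along the fingers, y is the direction in which the jaws open and shut, and the axes are right-handed (so a half turn about x gives the same grasp; the last joint's range is limited). The gripper opens to 92 mm and grips with 3 to 60 N. Pads are 19 mm wide; open, the fingers measure 130 mm over their backs; the gripper's body (75 mm by 190 mm) begins 47 mm behind the grasp point.
Start: joints at [1.116, 0.434, 0.025, 1.573, -0.012, 1.134, -0.075], TCP at [0.215, -0.587, 0.227] pointing down, gripper open.
Joint ranges: [-2.62, 2.62], [-0.44, 2.09], [-1.27, 1.32], [0.08, 2.57], [-1.32, 4.46], [0.12, 2], [-2.74, 2.74]. Speed limits (rad/s): [2.22, 2.22, 3.01, 3.01, 3.14, 3.14, 3.14].

### API

Orientations are given as a 3x3 rotation matrix whose columns are the frame's x, y, z axes.
In Python, from cell import robot gives the robot as it stands. The module is installed in compiled form; this text tells all that it offers.
- The arm moves only by the shell command python3 -m inch 'ROWS' [FORCE]. ROWS is JSON, a list of rows, each an object of numbers: "x", "y", "z": the shift along the tool's x, y, z in mm; "ax", "ay", "az": the turn, a rotation vector about the tool's x, y, z in rad; "claw": the opening, from -1 (shut) to 1 (fully open). In form: [{"x": .., "y": .., "z": .., "ax": .., "ay": .., "az": .., "claw": ..}, ...]. A call has 1 to 5 rows; each row is the pose to reach, as a shift and turn from the pose measured when the call began, along the tool's axes at that moment; what a row does not reach only later rows make up. A row lasts 1/8 s, in which the tool goes at most 62.5 mm and 10.7 degrees, less where a joint would pass 70% of its speed; a pose out of reach is approached as far as the arm can. A call with a gripper value outside its range is refused whole. The fingers move at their own pace and stop on an object; FORCE is the grip in N (left out, the last holds). Time passes only in rows, so rows that repeat a pose let the fingers close. It gives the time, the measured TCP pose, the force and the opening at its end, in the units of the state.
- robot.get_obs(): the state, without advancing time (a new reading comes with each control period).
- robot.grab_frame(name): name is "side" or "top" or "wrist"; returns the picture (400x640x3 uint8, red, green, blue); there is no depth.
- robot.calibration(name): a dict with "mtx" (3x3 intrinsics, pixels), "dist" ([k1, k2, p1, p2, k3] as OpenCV has them; the pictures are not rectified), "rvec" (rotation vector, rad) and "tvec" (3), from world to camera coordinates, as OpenCV has them; the wrist camera has in their place "hand_eye" (4x4, takes a point from camera to tool coordinates, whose origin is the TCP and whose axes are the tool frame's). Camera axes: x right, y down, z forward; pixel columns grow to the right and rows downward; lengths in m; the calibration is good to about 2 mm. A picture is of the moment at which its call begins: read the wrist's pose just before it. calibration takes no time and is no camera call.
- robot.job_done(): hands the job in, once; it reports no verdict.
The state is a dict: "time": time; "joint_pos": joint angles; "qvel": joint speeds; "joint_torque": joint torques, N m; "position": TCP position; "orientation": TCP orientation; "wrist_force": force on the tool from outside, world axes, zero at the start; "moment": the same for the moment, N m; "opening": opening from 0.0 (shut) to 1.0 (fully open).
Only numpy, scipy, OpenCV 4.12 (cv2) and the standard library are available. Lean on these libraries where they do the work, as an engineer would, in place of code of your own. Each camera call takes 0.05 s, during which the arm holds its last target.

### The job

The blue crate on the bench has three cells, and only one of them holds a black printer-ribbon roll. Stand the two black ribbon rolls that are on the bench in the two empty cells, upright and right down on the crate floor, one roll to a cell; set them down rather than dropping them, and leave the roll that is already in the crate where it is.

Things in the scene. Friction and masses are not known exactly. Their poses are not given: they have to be found in the camera images.
- crate: Blue open-topped crate, fixed to the bench: a row of three cells along its y. Outside 70 (x) x 202 (y) x 34 (z) mm, walls 4 mm; cells 62 x 62 mm inside, 30 mm deep. Origin: centre of its underside, z up. Cell centres at x = 0, y = -66, 0 and +66 mm; cell floor at z = 4 mm, rim at z = 34 mm. A blank card is on its front (-x). One cell, any of the three, holds roll_stored; the others are empty.
- roll_stored: Black ribbon roll with a cardboard core showing at its top, the same as roll_a and roll_b, standing in one of the crate's cells at the start. Cylinder 42 mm in diameter, 76 mm tall; origin at the centre of its underside, z along its axis (up when it stands upright as at the start).
- roll_a: Loose black ribbon roll standing upright on the bench: 42 mm in diameter, 76 mm tall, 0.1 to 0.2 kg; origin at the centre of its underside, z up along its axis. Round, so it can be gripped across its 42 mm diameter in any direction.
- roll_b: A second loose black ribbon roll, the same as roll_a, standing upright elsewhere on the bench; origin at the centre of its underside, z up along its axis.
Mind the look-alikes: they are no part of the job. What is shaped like the roll_stored but orange or yellow is not meant. Leave any purple look-alike of the roll_a alone.

How it is judged:
At the end, for the whole second after the job is handed in: All three ribbon rolls stand in the crate, which has room for one in each cell: centre of the underside less than 20 mm from the crate's centre line and within 90 mm of its middle along the row, underside less than 8 mm above the cell floor, upright within 10 degrees, at rest (under 20 mm/s) (x of roll_a in the frame of crate between -0.02 and 0.02 m and y of roll_a in the frame of crate between -0.09 and 0.09 m and z of roll_a in the frame of crate between -0.004 and 0.012 m and angle between each of roll_a, roll_b, roll_stored's own z axis and vertical below 0.17 rad and linear speed of each of roll_a, roll_b, roll_stored below 0.02 m/s and x of roll_b in the frame of crate between -0.02 and 0.02 m and y of roll_b in the frame of crate between -0.09 and 0.09 m and z of roll_b in the frame of crate between -0.004 and 0.012 m and x of roll_stored in the frame of crate between -0.02 and 0.02 m and y of roll_stored in the frame of crate between -0.09 and 0.09 m and z of roll_stored in the frame of crate between -0.004 and 0.012 m); the robot touches nothing.
It fails at once if the roll already in the crate is moved out of its place (more than 40 mm) (distance of roll_stored from where it was at the start of the episode above 0.04 m).
It fails at once if roll_a is dropped into the crate (it nears the cell floor faster than 0.6 m/s) (x of roll_a in the frame of crate between -0.03 and 0.03 m and y of roll_a in the frame of crate between -0.1 and 0.1 m and z of roll_a in the frame of crate below 0.02 m and linear speed of roll_a above 0.6 m/s).
It fails at once if roll_b is dropped into the crate (it nears the cell floor faster than 0.6 m/s) (x of roll_b in the frame of crate between -0.03 and 0.03 m and y of roll_b in the frame of crate between -0.1 and 0.1 m and z of roll_b in the frame of crate below 0.02 m and linear speed of roll_b above 0.6 m/s).
It also fails if it takes over 45 s, if anything falls off the work surface, if the arm or the gripper's body presses on something with over 40 N, if the wrist force passes 120 N, or if a joint passes its speed limit or range.

## Working session

There is one attempt and no reset: what is moved stays moved. The work goes in short steps, Python scripts to look and compute and a shell command to move; the robot and the scene stay as the last step left them, time stands still between calls to the robot, and variables do not carry over. Pictures are saved under pics/ and viewed, and the job is handed in when it is done.

```bash
mkdir -p pics
python3 - <<'E'
from cell import robot
import cv2
o=robot.get_obs()
for k in ("time","joint_pos","position","orientation","opening"): print(k,o[k])
for n in ("top","side","wrist"):
    cv2.imwrite(f"pics/{n}0.png",robot.grab_frame(n)[:,:,::-1]); print(n,robot.calibration(n))
E
```

```text
time 0.0
joint_pos [ 1.11639385  0.43520337  0.02495538  1.57408283 -0.01161172  1.13398393
 -0.07512705]
position [ 0.21515721 -0.58626603  0.22596246]
orientation [[-6.40194070e-04  3.44509495e-01 -9.38782615e-01]
 [ 1.39237418e-03 -9.38781590e-01 -3.44510069e-01]
 [-9.99998826e-01 -1.52768998e-03  1.21316281e-04]]
opening 0.9958768005040451
top {'mtx': array([[468.93848681,   0.        , 315.90117386],
       [  0.        , 468.93848681, 194.50192834],
       [  0.        ,   0.        ,   1.        ]]), 'dist': array([-0.07875648,  0.        ,  0.        ,  0.        ,  0.        ]), 'rvec': array([ 2.16342622, -2.16588468,  0.11799089]), 'tvec': array([-0.0955145 ,  0.49932756,  1.00766555])}
side {'mtx': array([[421.31892971,   0.        , 316.95899327],
       [  0.        , 421.31892971, 200.44436976],
       [  0.        ,   0.        ,   1.        ]]), 'dist': array([-0.08008001,  0.        ,  0.        ,  0.        ,  0.        ]), 'rvec': array([ 1.05486071, -2.7112912 ,  0.6215484 ]), 'tvec': array([0.258416  , 0.37360778, 0.68834361])}
wrist {'mtx': array([[318.79015829,   0.        , 321.97185734],
       [  0.        , 318.79015829, 200.28759667],
       [  0.        ,   0.        ,   1.        ]]), 'dist': array([-0.04792161,  0.        ,  0.        ,  0.        ,  0.        ]), 'hand_eye': array([[-4.00777699e-04, -2.70387234e-01,  9.62751569e-01,
        -1.57884537e-01],
       [ 9.99999678e-01, -7.77956216e-04,  1.97795721e-04,
         5.14954366e-04],
       [ 6.95497129e-04,  9.62751338e-01,  2.70387459e-01,
        -7.41458176e-02],
       [ 0.00000000e+00,  0.00000000e+00,  0.00000000e+00,
         1.00000000e+00]])}
```

View pics/top0.png

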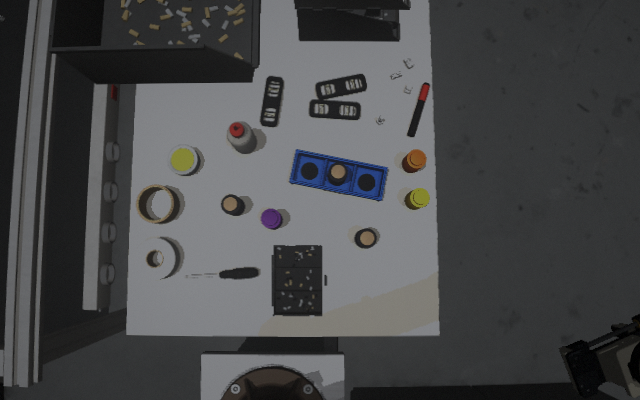

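View pics/side0.png

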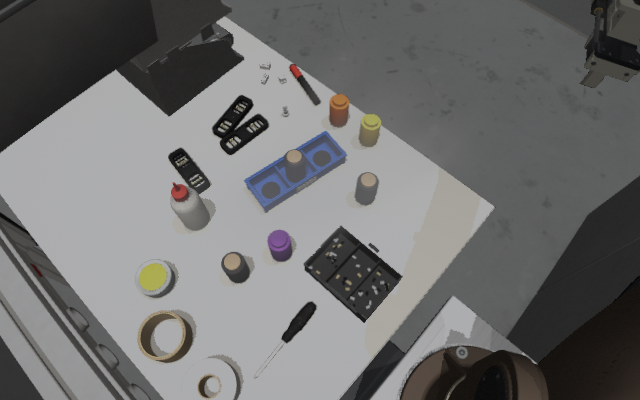

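The top view shows the crate at about (339,175), with the stored roll in its middle cell. The loose black rolls are at (232,204) and (366,238), with a purple look-alike at (271,218) and orange and yellow ones at (415,160) and (419,198). Next I'll measure their positions.

```bash
cat > h.py <<'E'
import numpy as np, cv2
from cell import robot
def ray(n,px,o=None):
    c=robot.calibration(n)
    u=cv2.undistortPoints(np.array(px,float).reshape(-1,1,2),c["mtx"],c["dist"]).reshape(-1,2)
    d=np.c_[u,np.ones(len(u))]
    if n=="wrist":
        H=c["hand_eye"]; R=np.array(o["orientation"]); p=np.array(o["position"])
        return p+R@H[:3,3], d@(R@H[:3,:3]).T
    R=cv2.Rodrigues(c["rvec"])[0]
    return -R.T@c["tvec"], d@R
def plane(n,px,z,o=None):
    C,d=ray(n,px,o); return C+d*((z-C[2])/d[:,2])[:,None]
E
python3 - <<'E'
from h import *
for n,g in (("top",[(230,203),(366,237),(338,172)]),("side",[(233,260),(369,180),(294,157)])):
    im=cv2.imread(f"pics/{n}0.png"); hsv=cv2.cvtColor(im,cv2.COLOR_BGR2HSV)
    m=cv2.inRange(hsv,(5,50,90),(22,190,255))
    nn,l,s,c=cv2.connectedComponentsWithStats(m)
    for q in g:
        k=min(range(1,nn),key=lambda i:np.hypot(*(c[i]-q))+(s[i,4]<40)*1000)
        cn=max(cv2.findContours((l==k).astype(np.uint8),0,2)[0],key=len)
        e=cv2.fitEllipse(cn)
        print(n,q,s[k],c[k],e[0],plane(n,[c[k]],.076)[0].round(4))
    b=cv2.inRange(hsv,(105,120,40),(130,255,255)); b[:, :]=b
    cs=cv2.findContours(b,0,2)[0]; cn=max(cs,key=cv2.contourArea)
    r=cv2.minAreaRect(cn); bx=cv2.boxPoints(r)
    print("crate",bx.round(1).tolist()); print(plane(n,bx,.034).round(4).tolist())
    hull=cv2.convexHull(cn); ap=cv2.approxPolyDP(hull,5,True).reshape(-1,2)
    print(ap.tolist(), plane(n,ap,.034).round(4).tolist())
t=cv2.imread("pics/top0.png"); cv2.imwrite("pics/topz.png",cv2.resize(t[130:270,200:440],None,fx=3.3,fy=3.3,interpolation=cv2.INTER_CUBIC))
E
```

```text
top (230, 203) [223 197  14  14 147] [229.76870748 203.5170068 ] (229.8150634765625, 203.53929138183594) [0.475  0.0852 0.076 ]
top (366, 237) [360 231  14  14 150] [366.61333333 237.8       ] (366.6007080078125, 237.83340454101562) [ 0.4029 -0.2017  0.076 ]
top (338, 172) [331 165  14  13 145] [337.52413793 171.19310345] (337.52587890625, 171.2181854248047) [ 0.5434 -0.1419  0.076 ]
crate [[289.20001220703125, 182.0], [295.79998779296875, 148.8000030517578], [387.6000061035156, 167.10000610351562], [380.8999938964844, 200.39999389648438]]
[[0.5261, -0.0374, 0.034], [0.6006, -0.0517, 0.034], [0.5592, -0.2547, 0.034], [0.4853, -0.2387, 0.034]]
[[386, 167], [380, 200], [290, 182], [297, 149]] [[0.5595, -0.2512, 0.034], [0.4862, -0.2366, 0.034], [0.5262, -0.0391, 0.034], [0.6001, -0.0543, 0.034]]
side (233, 260) [224 254  17  16 217] [231.86635945 261.38248848] (231.86880493164062, 261.35205078125) [0.4762 0.0838 0.076 ]
side (369, 180) [362 174  13  12  68] [367.88235294 180.39705882] (367.994384765625, 180.07492065429688) [ 0.4034 -0.2016  0.076 ]
side (294, 157) [287 150  14  12 139] [293.35971223 155.61151079] (293.2843322753906, 155.66238403320312) [ 0.5473 -0.1454  0.076 ]
crate [[250.6999969482422, 175.60000610351562], [281.8999938964844, 156.89999389648438], [283.0, 158.60000610351562], [251.8000030517578, 177.3000030517578]]
[[0.5984, -0.0697, 0.034], [0.5827, -0.1445, 0.034], [0.5781, -0.1429, 0.034], [0.5938, -0.0683, 0.034]]
[[282, 157], [251, 176]] [[0.5823, -0.1443, 0.034], [0.5972, -0.0693, 0.034]]
```

View pics/topz.png

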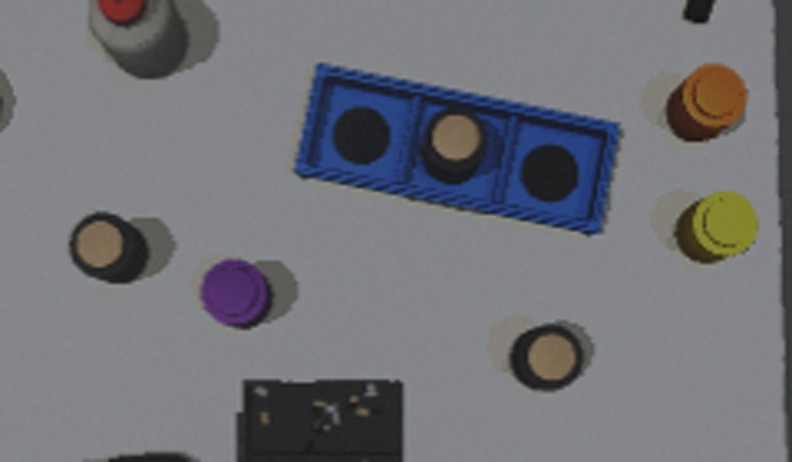

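Run:
```python
from h import *
def tri(a,b):
    C1,d1=ray("top",[a]);C2,d2=ray("side",[b]);d1=d1[0];d2=d2[0]
    s=np.linalg.lstsq(np.c_[d1,-d2],C2-C1,rcond=None)[0]
    p,q=C1+s[0]*d1,C2+s[1]*d2; return ((p+q)/2).round(4),np.linalg.norm(p-q).round(4)
print("bottle",tri((236,128),(178,188)),"base",plane("top",[(246,147)],0))
print("rolls",tri((229.8,203.5),(231.87,261.4)),tri((366.6,237.8),(367.9,180.2)),tri((337.5,171.2),(293.3,155.6)))
print("purple",plane("top",[(271,218)],.076))
print("discs",plane("top",[(200+361/3.3,130+135/3.3),(200+549/3.3,130+172/3.3)],.004).round(4))
print("discs side",plane("side",[(271,190),(322,158)],.004).round(4))
o=robot.get_obs(); R=np.array(o["orientation"])
# target: tool x down, y = crate xhat
xh=np.array([.980,-.1985,0]);xh/=np.linalg.norm(xh)
T=np.c_[[0,0,-1],xh,np.cross([0,0,-1],xh)]
print("rotvec tool",cv2.Rodrigues(R.T@T)[0].ravel())
for p in ([.4031,-.2017,.2],):print("shift mm",(R.T@(np.array(p)-o["position"])*1000).round(1))
```

```text
bottle (array([0.6213, 0.0639, 0.1384]), np.float64(0.0007)) base [[0.61222441 0.06442797 0.        ]]
rolls (array([0.4746, 0.0842, 0.0803]), np.float64(0.0001)) (array([ 0.4031, -0.2014,  0.0774]), np.float64(0.0005)) (array([ 0.5419, -0.1411,  0.0868]), np.float64(0.0007))
purple [[ 0.44448801 -0.00206561  0.076     ]]
discs [[ 0.5557 -0.0814  0.004 ]
 [ 0.5299 -0.2104  0.004 ]]
discs side [[ 0.5574 -0.0832  0.004 ]
 [ 0.5314 -0.2126  0.004 ]]
rotvec tool [-1.01921830e+00 -5.17081618e-04  1.13637377e-03]
shift mm [  26.5 -296.4 -308.9]
```

```bash
python3 -m inch '[{"x":0,"y":-40,"z":-41,"ax":-0.13,"claw":1},{"x":0,"y":-80,"z":-83,"ax":-0.28,"claw":1},{"x":0,"y":-122,"z":-127,"ax":-0.43,"claw":1},{"x":0,"y":-165,"z":-172,"ax":-0.58,"claw":1},{"x":0,"y":-208,"z":-216,"ax":-0.73,"claw":1}]' 25
```

```text
invalid input at $[0]: expected keys x, y, z, ax, ay, az, claw
```

```bash
cat >> h.py <<'E'
xh=np.array([.980,-.1985,0]);xh/=np.linalg.norm(xh)
T=np.c_[[0,0,-1],xh,np.cross([0,0,-1],xh)]
def go(p):
    o=robot.get_obs(); R=np.array(o["orientation"])
    print("t",round(o["time"],2),"pos",np.round(o["position"],4),"open",round(o["opening"],3),"F",np.round(o["wrist_force"],1))
    print("shift mm",(R.T@(np.array(p)-o["position"])*1000).round(1),"rot",cv2.Rodrigues(R.T@T)[0].ravel().round(3),"q",np.round(o["joint_pos"],2))
E
python3 -c "
from h import *
go([.4031,-.2016,.16])"
```

```text
t 0.15 pos [ 0.2152 -0.5864  0.2261] open 1.001 F [-0.3 -0.6  0.2]
shift mm [  66.5 -296.4 -309. ] rot [-1.019e+00 -1.000e-03  1.000e-03] q [ 1.12  0.44  0.02  1.57 -0.01  1.13 -0.08]
```

```bash
python3 -m inch '[{"x":0,"y":-40,"z":-41,"ax":-0.13,"ay":0,"az":0,"claw":1},{"x":0,"y":-80,"z":-83,"ax":-0.28,"ay":0,"az":0,"claw":1},{"x":0,"y":-122,"z":-127,"ax":-0.43,"ay":0,"az":0,"claw":1},{"x":0,"y":-165,"z":-172,"ax":-0.58,"ay":0,"az":0,"claw":1},{"x":0,"y":-208,"z":-216,"ax":-0.73,"ay":0,"az":0,"claw":1}]' 25
python3 -c "
from h import *
go([.4031,-.2016,.16])"
```

```text
time: 0.78
position: [0.3469, -0.3148, 0.2264]
orientation: [[-0.0, 0.885, -0.465], [0.001, -0.465, -0.885], [-1.0, -0.001, -0.001]]
wrist_force: [1.6, -0.7, 0.2]
opening: 1.002
t 0.78 pos [ 0.3469 -0.3148  0.2264] open 1.002 F [ 1.6 -0.7  0.2]
shift mm [  66.5   -2.9 -126.3] rot [-0.284 -0.001  0.001] q [ 0.84  0.2  -0.25  1.92  0.06  1.03  0.08]
```

```bash
python3 -m inch '[{"x":5,"y":-1,"z":-45,"ax":-0.14,"ay":0,"az":0,"claw":1},{"x":20,"y":-2,"z":-88,"ax":-0.284,"ay":0,"az":0,"claw":1},{"x":40,"y":-3,"z":-115,"ax":-0.284,"ay":0,"az":0,"claw":1},{"x":60,"y":-3,"z":-126,"ax":-0.284,"ay":0,"az":0,"claw":1},{"x":66,"y":-3,"z":-126,"ax":-0.284,"ay":0,"az":0,"claw":1}]'
python3 - <<'E'
from h import *
go([.4031,-.2016,.041])
o=robot.get_obs();im=robot.grab_frame("wrist");cv2.imwrite("pics/w1.png",im[:,:,::-1])
E
```

```text
time: 1.4
position: [0.4024, -0.2008, 0.1595]
orientation: [[-0.002, 0.98, -0.197], [0.002, -0.197, -0.98], [-1.0, -0.002, -0.001]]
wrist_force: [0.2, -0.7, -0.0]
opening: 1.002
t 1.4 pos [ 0.4024 -0.2008  0.1595] open 1.002 F [ 0.2 -0.7 -0. ]
shift mm [118.5   1.1   0.8] rot [ 0.002 -0.001  0.002] q [ 0.66  0.26 -0.38  2.04  0.12  0.86  0.02]
```

View pics/w1.png

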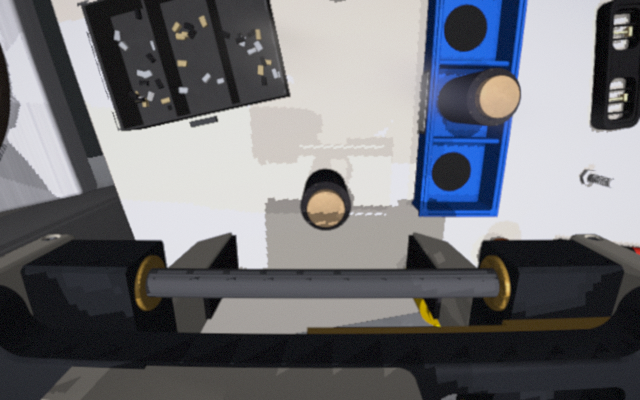

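The wrist view shows the roll top at (327,208), midway between the fingers, and the crate at right with its empty discs at (465,28) and (453,171). I'll cross-check the positions from this view.

```bash
python3 - <<'E'
from h import *
o=robot.get_obs()
print(plane("wrist",[(327,208),(499,97)],.076,o).round(4), plane("wrist",[(465,28),(453,171)],.004,o).round(4))
E
python3 -m inch '[{"x":30,"y":1,"z":1,"ax":0,"ay":0,"az":0,"claw":1},{"x":60,"y":1,"z":1,"ax":0,"ay":0,"az":0,"claw":1},{"x":90,"y":1,"z":1,"ax":0,"ay":0,"az":0,"claw":1},{"x":118,"y":1,"z":1,"ax":0,"ay":0,"az":0,"claw":1},{"x":118,"y":1,"z":1,"ax":0,"ay":0,"az":0,"claw":1}]'
```

```text
[[ 0.407  -0.2037  0.076 ]
 [ 0.5474 -0.1452  0.076 ]] [[ 0.5594 -0.0833  0.004 ]
 [ 0.5351 -0.2126  0.004 ]]
time: 2.08
position: [0.4014, -0.2032, 0.0406]
orientation: [[-0.005, 0.98, -0.199], [0.002, -0.199, -0.98], [-1.0, -0.005, -0.001]]
wrist_force: [-0.2, -0.7, 1.2]
opening: 1.0
```

```bash
python3 -m inch '[{"x":0,"y":2,"z":0,"ax":0,"ay":0,"az":0,"claw":0.4},{"x":0,"y":2,"z":0,"ax":0,"ay":0,"az":0,"claw":0.1},{"x":0,"y":2,"z":0,"ax":0,"ay":0,"az":0,"claw":-0.3},{"x":0,"y":2,"z":0,"ax":0,"ay":0,"az":0,"claw":-0.6},{"x":0,"y":2,"z":0,"ax":0,"ay":0,"az":0,"claw":-0.6}]' 25
python3 -m inch '[{"x":0,"y":0,"z":0,"ax":0,"ay":0,"az":0,"claw":-0.8},{"x":-15,"y":0,"z":0,"ax":0,"ay":0,"az":0,"claw":-0.8},{"x":-40,"y":0,"z":0,"ax":0,"ay":0,"az":0,"claw":-0.8},{"x":-70,"y":0,"z":0,"ax":0,"ay":0,"az":0,"claw":-0.8},{"x":-90,"y":0,"z":0,"ax":0,"ay":0,"az":0,"claw":-0.8}]'
python3 -c "
from h import *
go([.532,-.2112,.127])"
```

```text
time: 2.7
position: [0.4034, -0.2036, 0.0407]
orientation: [[-0.005, 0.98, -0.199], [0.002, -0.199, -0.98], [-1.0, -0.005, -0.001]]
wrist_force: [0.4, -0.0, -0.1]
opening: 0.503
time: 3.32
position: [0.4041, -0.2037, 0.1328]
orientation: [[-0.004, 0.98, -0.199], [0.002, -0.199, -0.98], [-1.0, -0.004, -0.001]]
wrist_force: [-0.8, -0.8, -1.6]
opening: 0.455
t 3.33 pos [ 0.4041 -0.2037  0.1328] open 0.455 F [-0.8 -0.8 -1.6]
shift mm [  5.3 126.8 -18.1] rot [-0.001 -0.001  0.004] q [ 0.66  0.3  -0.37  2.07  0.15  0.8  -0.01]
```

```bash
python3 -m inch '[{"x":0,"y":30,"z":-4,"ax":0,"ay":0,"az":0,"claw":-0.8},{"x":0,"y":65,"z":-9,"ax":0,"ay":0,"az":0,"claw":-0.8},{"x":0,"y":100,"z":-15,"ax":0,"ay":0,"az":0,"claw":-0.8},{"x":3,"y":126,"z":-18,"ax":0,"ay":0,"az":0,"claw":-0.8},{"x":3,"y":127,"z":-18,"ax":0,"ay":0,"az":0,"claw":-0.8}]'
python3 - <<'E'
from h import *
go([.532,-.2112,.06])
for n in ("top","side"):
    im=robot.grab_frame(n)[:,:,::-1]; im=im[110:270,240:440] if n=="top" else im[80:240,200:400]
    cv2.imwrite(f"pics/{n}2.png",cv2.resize(im,None,fx=3,fy=3,interpolation=cv2.INTER_CUBIC))
E
```

```text
time: 3.95
position: [0.5336, -0.2108, 0.1298]
orientation: [[-0.003, 0.98, -0.198], [0.002, -0.198, -0.98], [-1.0, -0.003, -0.002]]
wrist_force: [-0.7, -0.5, -1.5]
opening: 0.458
t 3.95 pos [ 0.5336 -0.2108  0.1298] open 0.458 F [-0.7 -0.5 -1.5]
shift mm [69.8 -1.3  0.8] rot [ 0.001 -0.002  0.003] q [ 0.53  0.48 -0.35  1.79  0.2   0.91 -0.1 ]
```

View pics/side2.png

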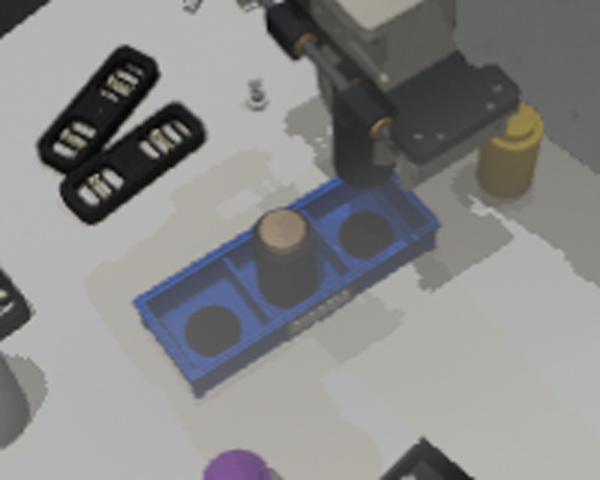

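The side view shows the held roll above the right cell, whose disc is at about (365,235) in the crop. The stored roll stands at (285,255), and nothing is in the way. Descending.

```bash
python3 -m inch '[{"x":18,"y":-1,"z":1,"ax":0,"ay":0,"az":0,"claw":-0.8},{"x":38,"y":-1,"z":1,"ax":0,"ay":0,"az":0,"claw":-0.8},{"x":56,"y":-1,"z":1,"ax":0,"ay":0,"az":0,"claw":-0.8},{"x":68,"y":-1,"z":1,"ax":0,"ay":0,"az":0,"claw":-0.8},{"x":75,"y":-1,"z":1,"ax":0,"ay":0,"az":0,"claw":-0.8}]'
python3 -m inch '[{"x":2,"y":0,"z":0,"ax":0,"ay":0,"az":0,"claw":-0.8},{"x":4,"y":0,"z":0,"ax":0,"ay":0,"az":0,"claw":-0.8},{"x":6,"y":0,"z":0,"ax":0,"ay":0,"az":0,"claw":-0.8},{"x":7,"y":0,"z":0,"ax":0,"ay":0,"az":0,"claw":-0.8},{"x":7,"y":0,"z":0,"ax":0,"ay":0,"az":0,"claw":-0.8}]'
```

```text
time: 4.68
position: [0.5296, -0.2117, 0.0537]
orientation: [[-0.005, 0.98, -0.199], [0.002, -0.199, -0.98], [-1.0, -0.006, -0.001]]
wrist_force: [1.0, -0.1, -2.1]
opening: 0.457
time: 5.3
position: [0.5296, -0.2117, 0.0468]
orientation: [[-0.005, 0.98, -0.199], [0.002, -0.199, -0.98], [-1.0, -0.006, -0.001]]
wrist_force: [0.4, -0.4, -0.9]
opening: 0.454
```

Run:
```python
from h import *
go([.532,-.2112,.0445])
for n in ("side","wrist"):
    im=robot.grab_frame(n)[:,:,::-1]
    if n=="side": im=cv2.resize(im[80:240,200:400],None,fx=3,fy=3,interpolation=cv2.INTER_CUBIC)
    cv2.imwrite(f"pics/{n}3.png",im)
```

```text
t 5.3 pos [ 0.5296 -0.2117  0.0468] open 0.454 F [ 0.4 -0.4 -0.9]
shift mm [ 2.2  2.3 -1. ] rot [-0.    -0.001  0.006] q [ 0.51  0.58 -0.32  1.87  0.25  0.74 -0.15]
```

View pics/wrist3.png

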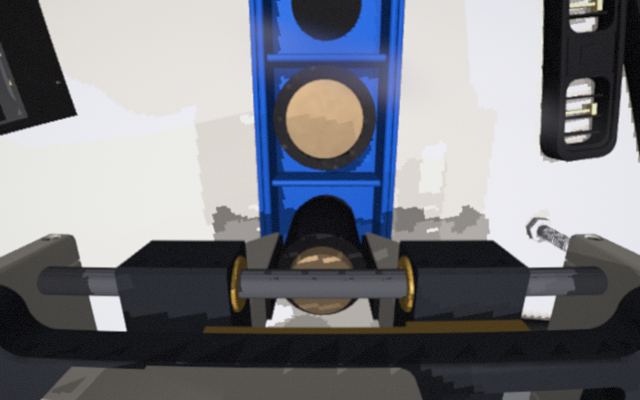

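The held roll is inside the right cell: it sits at column ~323 against a crate centre of ~326. I'll lower it to contact and release.

```bash
python3 -m inch '[{"x":1,"y":1,"z":0,"ax":0,"ay":0,"az":0,"claw":-0.8},{"x":2,"y":1,"z":0,"ax":0,"ay":0,"az":0,"claw":-0.8},{"x":3,"y":1,"z":0,"ax":0,"ay":0,"az":0,"claw":-0.8},{"x":3,"y":1,"z":0,"ax":0,"ay":0,"az":0,"claw":-0.8}]'
```

```text
time: 5.9
position: [0.531, -0.2121, 0.0445]
orientation: [[-0.004, 0.98, -0.199], [0.002, -0.199, -0.98], [-1.0, -0.005, -0.001]]
wrist_force: [-1.4, 0.9, 6.7]
opening: 0.45
```

```bash
python3 -m inch '[{"x":0,"y":0,"z":0,"ax":0,"ay":0,"az":0,"claw":0.05},{"x":0,"y":0,"z":0,"ax":0,"ay":0,"az":0,"claw":0.3},{"x":0,"y":0,"z":0,"ax":0,"ay":0,"az":0,"claw":0.5},{"x":0,"y":0,"z":0,"ax":0,"ay":0,"az":0,"claw":0.5},{"x":-15,"y":0,"z":0,"ax":0,"ay":0,"az":0,"claw":0.5}]'
python3 -m inch '[{"x":-35,"y":0,"z":0,"ax":0,"ay":0,"az":0,"claw":0.8},{"x":-70,"y":0,"z":0,"ax":0,"ay":0,"az":0,"claw":1},{"x":-105,"y":0,"z":0,"ax":0,"ay":0,"az":0,"claw":1},{"x":-110,"y":-25,"z":-40,"ax":0,"ay":0,"az":0,"claw":1},{"x":-110,"y":-50,"z":-85,"ax":0,"ay":0,"az":0,"claw":1}]'
python3 - <<'E'
from h import *
go([.4756,.0843,.17])
for n in ("side",):
    im=robot.grab_frame(n)[:,:,::-1]
    cv2.imwrite(f"pics/{n}4.png",im)
E
```

```text
time: 6.52
position: [0.5302, -0.2118, 0.0591]
orientation: [[-0.007, 0.98, -0.199], [0.003, -0.199, -0.98], [-1.0, -0.007, -0.001]]
wrist_force: [-0.2, 0.1, 0.3]
opening: 0.748
time: 7.15
position: [0.499, -0.1183, 0.1714]
orientation: [[-0.004, 0.98, -0.201], [0.002, -0.201, -0.98], [-1.0, -0.004, -0.001]]
wrist_force: [0.6, 2.5, 0.3]
opening: 0.999
t 7.15 pos [ 0.499  -0.1183  0.1714] open 0.999 F [0.6 2.5 0.3]
shift mm [   1.9  -63.6 -193.8] rot [-0.002 -0.001  0.004] q [ 0.44  0.35 -0.4   1.89  0.16  0.94 -0.23]
```

View pics/side4.png

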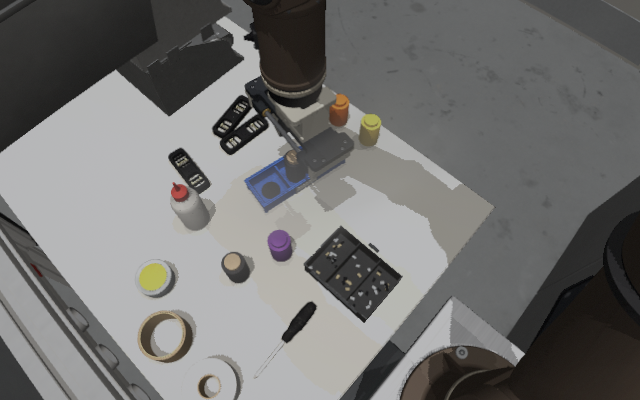

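The second roll is untouched at (234,265). The gripper still hides the placed roll, so I'll check it later. Moving over the second roll.

```bash
python3 -m inch '[{"x":0,"y":-14,"z":-42,"ax":0,"ay":0,"az":0,"claw":1},{"x":0,"y":-28,"z":-86,"ax":0,"ay":0,"az":0,"claw":1},{"x":0,"y":-43,"z":-130,"ax":0,"ay":0,"az":0,"claw":1},{"x":0,"y":-57,"z":-174,"ax":0,"ay":0,"az":0,"claw":1},{"x":0,"y":-64,"z":-194,"ax":0,"ay":0,"az":0,"claw":1}]'
python3 - <<'E'
from h import *
go([.4756,.0843,.041])
cv2.imwrite("pics/w5.png",robot.grab_frame("wrist")[:,:,::-1])
cv2.imwrite("pics/s5.png",cv2.resize(robot.grab_frame("side")[80:240,200:400,::-1],None,fx=3,fy=3))
E
```

```text
time: 7.82
position: [0.471, 0.0955, 0.1737]
orientation: [[-0.005, 0.982, -0.189], [0.007, -0.189, -0.982], [-1.0, -0.006, -0.006]]
wrist_force: [0.4, -0.1, -0.0]
opening: 1.0
t 7.83 pos [0.471  0.0955 0.1737] open 1.0 F [ 0.4 -0.1 -0. ]
shift mm [132.6   7.4  10.8] rot [ 0.01  -0.005  0.006] q [ 0.09  0.31 -0.49  1.95  0.17  0.93 -0.67]
```

View pics/w5.png

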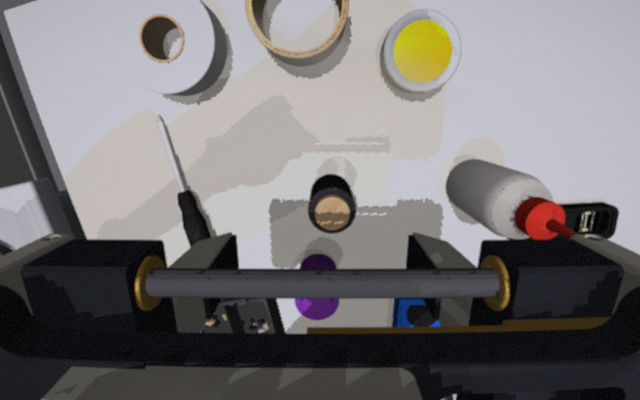

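View pics/s5.png

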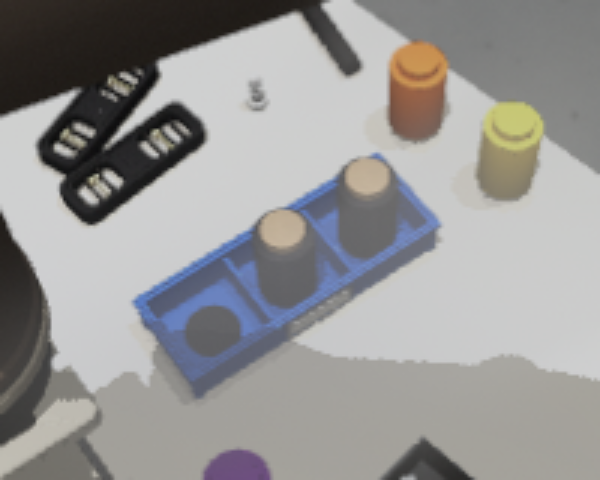

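The first roll stands in the right cell at (367,205) in the crop, upright beside the stored roll. In the wrist view the second roll's top is at (331,213), between the fingers, and the bottle is clear to the right. Correcting xy and descending.

```bash
python3 - <<'E'
from h import *
print(plane("wrist",[(331,213)],.076,robot.get_obs()))
E
python3 -m inch '[{"x":10,"y":7,"z":11,"ax":0.01,"ay":0,"az":0,"claw":1},{"x":30,"y":7,"z":11,"ax":0.01,"ay":-0.005,"az":0.006,"claw":1},{"x":50,"y":7,"z":11,"ax":0.01,"ay":-0.005,"az":0.006,"claw":1},{"x":60,"y":7,"z":11,"ax":0.01,"ay":-0.005,"az":0.006,"claw":1},{"x":60,"y":7,"z":11,"ax":0.01,"ay":-0.005,"az":0.006,"claw":1}]'
python3 -c "
from h import *
go([.4765,.0835,.041])"
```

```text
[[0.47757151 0.08458788 0.076     ]]
time: 8.55
position: [0.4754, 0.0822, 0.1128]
orientation: [[-0.002, 0.98, -0.2], [0.0, -0.2, -0.98], [-1.0, -0.002, 0.0]]
wrist_force: [0.6, 0.2, -0.2]
opening: 1.003
t 8.55 pos [0.4754 0.0822 0.1128] open 1.003 F [ 0.6  0.2 -0.2]
shift mm [71.8  1.  -1.5] rot [-0.001  0.     0.002] q [ 0.08  0.39 -0.46  2.02  0.24  0.79 -0.72]
```

```bash
python3 -m inch '[{"x":20,"y":1,"z":-1.5,"ax":0,"ay":0,"az":0,"claw":1},{"x":40,"y":1,"z":-1.5,"ax":0,"ay":0,"az":0,"claw":1},{"x":60,"y":1,"z":-1.5,"ax":0,"ay":0,"az":0,"claw":1},{"x":72,"y":1,"z":-1.5,"ax":0,"ay":0,"az":0,"claw":1},{"x":72,"y":1,"z":-1.5,"ax":0,"ay":0,"az":0,"claw":1}]'
python3 -m inch '[{"x":0,"y":1,"z":0,"ax":0,"ay":0,"az":0,"claw":0.4},{"x":0,"y":1,"z":0,"ax":0,"ay":0,"az":0,"claw":0.1},{"x":0,"y":1,"z":0,"ax":0,"ay":0,"az":0,"claw":-0.3},{"x":0,"y":1,"z":0,"ax":0,"ay":0,"az":0,"claw":-0.6},{"x":0,"y":1,"z":0,"ax":0,"ay":0,"az":0,"claw":-0.8}]' 25
python3 -m inch '[{"x":0,"y":0,"z":0,"ax":0,"ay":0,"az":0,"claw":-0.8},{"x":-15,"y":0,"z":0,"ax":0,"ay":0,"az":0,"claw":-0.8},{"x":-40,"y":0,"z":0,"ax":0,"ay":0,"az":0,"claw":-0.8},{"x":-70,"y":0,"z":0,"ax":0,"ay":0,"az":0,"claw":-0.8},{"x":-95,"y":0,"z":0,"ax":0,"ay":0,"az":0,"claw":-0.8}]'
python3 -c "
from h import *
go([.5575,-.0822,.137])"
```

```text
time: 9.18
position: [0.4765, 0.0833, 0.0406]
orientation: [[-0.002, 0.98, -0.2], [-0.0, -0.2, -0.98], [-1.0, -0.002, 0.001]]
wrist_force: [-0.7, 0.4, 0.9]
opening: 1.002
time: 9.8
position: [0.4774, 0.083, 0.0407]
orientation: [[-0.002, 0.98, -0.2], [-0.0, -0.2, -0.98], [-1.0, -0.002, 0.001]]
wrist_force: [-0.4, -0.3, 1.3]
opening: 0.505
time: 10.42
position: [0.4778, 0.0833, 0.1377]
orientation: [[-0.001, 0.98, -0.2], [0.0, -0.2, -0.98], [-1.0, -0.001, 0.0]]
wrist_force: [0.7, -0.3, -0.2]
opening: 0.452
t 10.43 pos [0.4778 0.0833 0.1377] open 0.452 F [ 0.7 -0.3 -0.2]
shift mm [  0.5 111.1 146.2] rot [-0.001  0.     0.001] q [ 0.09  0.36 -0.47  1.99  0.21  0.85 -0.7 ]
```

```bash
python3 -m inch '[{"x":0,"y":5,"z":35,"ax":0,"ay":0,"az":0,"claw":-0.8},{"x":0,"y":30,"z":75,"ax":0,"ay":0,"az":0,"claw":-0.8},{"x":0,"y":65,"z":110,"ax":0,"ay":0,"az":0,"claw":-0.8},{"x":0,"y":95,"z":138,"ax":0,"ay":0,"az":0,"claw":-0.8},{"x":0,"y":111,"z":146,"ax":0,"ay":0,"az":0,"claw":-0.8}]'
python3 -m inch '[{"x":0,"y":0,"z":0,"ax":0,"ay":0,"az":0,"claw":-0.8}]'
python3 - <<'E'
from h import *
go([.5575,-.0822,.055])
cv2.imwrite("pics/s6.png",cv2.resize(robot.grab_frame("side")[80:240,200:400,::-1],None,fx=3,fy=3))
E
```

```text
time: 11.05
position: [0.5582, -0.0848, 0.1383]
orientation: [[-0.001, 0.979, -0.203], [-0.001, -0.203, -0.979], [-1.0, -0.001, 0.001]]
wrist_force: [-0.5, 1.0, -2.3]
opening: 0.455
time: 11.18
position: [0.5586, -0.0848, 0.1386]
orientation: [[-0.0, 0.979, -0.204], [0.0, -0.204, -0.979], [-1.0, -0.0, -0.0]]
wrist_force: [-0.0, 0.7, -0.5]
opening: 0.452
t 11.18 pos [ 0.5586 -0.0848  0.1386] open 0.452 F [-0.   0.7 -0.5]
shift mm [83.6 -1.6 -2.3] rot [-0.005 -0.     0.   ] q [ 0.35  0.46 -0.41  1.8   0.22  0.92 -0.36]
```

View pics/s6.png

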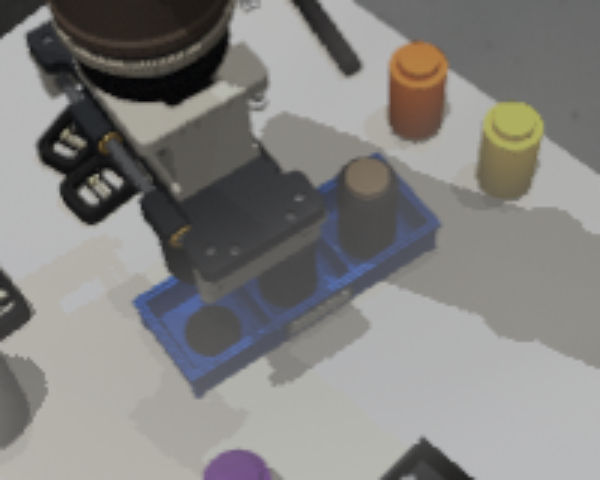

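The held roll is over the left cell, with the other two rolls standing. Descending.

```bash
python3 -m inch '[{"x":15,"y":-1,"z":-2,"ax":0,"ay":0,"az":0,"claw":-0.8},{"x":35,"y":-1,"z":-2,"ax":0,"ay":0,"az":0,"claw":-0.8},{"x":55,"y":-1,"z":-2,"ax":0,"ay":0,"az":0,"claw":-0.8},{"x":70,"y":-1,"z":-2,"ax":0,"ay":0,"az":0,"claw":-0.8},{"x":82,"y":-1,"z":-2,"ax":0,"ay":0,"az":0,"claw":-0.8}]'
python3 -m inch '[{"x":2,"y":0,"z":0,"ax":0,"ay":0,"az":0,"claw":-0.8},{"x":5,"y":0,"z":0,"ax":0,"ay":0,"az":0,"claw":-0.8},{"x":8,"y":0,"z":0,"ax":0,"ay":0,"az":0,"claw":-0.8},{"x":8,"y":0,"z":0,"ax":0,"ay":0,"az":0,"claw":-0.8}]'
python3 - <<'E'
from h import *
go([.5575,-.0822,.0445])
cv2.imwrite("pics/w7.png",robot.grab_frame("wrist")[:,:,::-1])
cv2.imwrite("pics/s7.png",cv2.resize(robot.grab_frame("side")[80:240,200:400,::-1],None,fx=3,fy=3))
E
```

```text
time: 11.85
position: [0.5568, -0.0812, 0.0556]
orientation: [[-0.002, 0.979, -0.202], [0.0, -0.202, -0.979], [-1.0, -0.002, -0.0]]
wrist_force: [-0.2, -0.3, -1.0]
opening: 0.455
time: 12.35
position: [0.5568, -0.0813, 0.0477]
orientation: [[-0.002, 0.979, -0.202], [0.0, -0.202, -0.979], [-1.0, -0.002, 0.0]]
wrist_force: [0.4, 0.7, -2.1]
opening: 0.452
t 12.35 pos [ 0.5568 -0.0813  0.0477] open 0.452 F [ 0.4  0.7 -2.1]
shift mm [3.2 0.8 0.8] rot [-0.004 -0.     0.002] q [ 0.31  0.58 -0.36  1.89  0.29  0.73 -0.42]
```

View pics/s7.png

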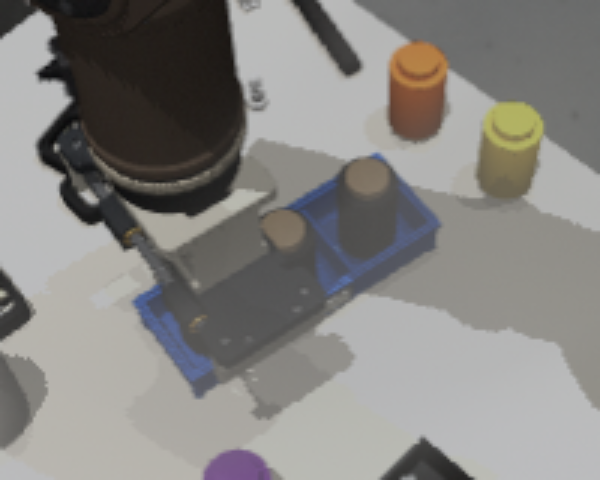

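View pics/w7.png

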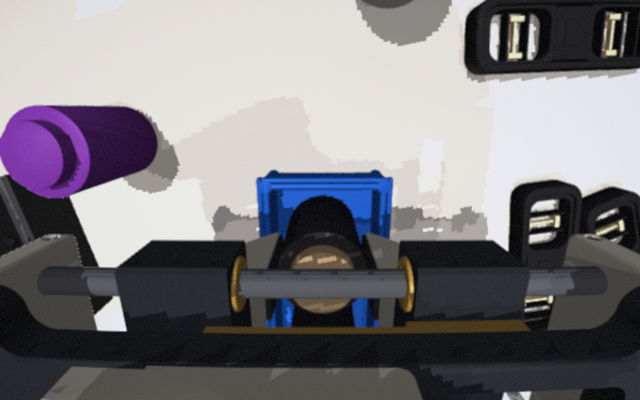

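The roll is centred in the left cell: column ~323 against crate edges at 258 and 392. Still no side load, so I'll lower to contact.

```bash
python3 -m inch '[{"x":1.5,"y":0.5,"z":0,"ax":0,"ay":0,"az":0,"claw":-0.8},{"x":3,"y":0.5,"z":0,"ax":0,"ay":0,"az":0,"claw":-0.8},{"x":3.7,"y":0.5,"z":0,"ax":0,"ay":0,"az":0,"claw":-0.8},{"x":3.7,"y":0.5,"z":0,"ax":0,"ay":0,"az":0,"claw":-0.8}]'
```

```text
time: 12.95
position: [0.5575, -0.0814, 0.0446]
orientation: [[-0.001, 0.979, -0.202], [0.0, -0.202, -0.979], [-1.0, -0.001, 0.0]]
wrist_force: [-1.9, -0.0, 4.6]
opening: 0.456
```

Contact at 4.6 N at the expected height. Releasing and backing away.

```bash
python3 -m inch '[{"x":0,"y":0,"z":0,"ax":0,"ay":0,"az":0,"claw":0.05},{"x":0,"y":0,"z":0,"ax":0,"ay":0,"az":0,"claw":0.3},{"x":0,"y":0,"z":0,"ax":0,"ay":0,"az":0,"claw":0.5},{"x":0,"y":0,"z":0,"ax":0,"ay":0,"az":0,"claw":0.5},{"x":-15,"y":0,"z":0,"ax":0,"ay":0,"az":0,"claw":0.5}]'
python3 -m inch '[{"x":-35,"y":0,"z":0,"ax":0,"ay":0,"az":0,"claw":0.8},{"x":-70,"y":0,"z":0,"ax":0,"ay":0,"az":0,"claw":0.8},{"x":-105,"y":0,"z":0,"ax":0,"ay":0,"az":0,"claw":0.8},{"x":-135,"y":-15,"z":0,"ax":0,"ay":0,"az":0,"claw":0.8},{"x":-135,"y":-60,"z":0,"ax":0,"ay":0,"az":0,"claw":0.8}]'
python3 -m inch '[{"x":0,"y":-40,"z":-30,"ax":0,"ay":0,"az":0,"claw":0.8},{"x":0,"y":-80,"z":-60,"ax":0,"ay":0,"az":0,"claw":0.8},{"x":0,"y":-100,"z":-100,"ax":0,"ay":0,"az":0,"claw":0.8},{"x":0,"y":-100,"z":-140,"ax":0,"ay":0,"az":0,"claw":0.8},{"x":0,"y":-100,"z":-150,"ax":0,"ay":0,"az":0,"claw":0.8}]'
python3 - <<'E'
from h import *
go([.5575,-.0822,.0445])
a=robot.grab_frame("side")[:,:,::-1];b=robot.grab_frame("top")[:,:,::-1]
cv2.imwrite("pics/s8.png",a);cv2.imwrite("pics/t8.png",b)
cv2.imwrite("pics/f8.png",np.vstack([cv2.resize(a[110:220,230:370],(700,300)) if 0 else cv2.resize(a[110:220,230:370],None,fx=2.7,fy=2.7),cv2.resize(b[120:230,270:410],None,fx=2.7,fy=2.7)]))
E
```

```text
time: 13.58
position: [0.5567, -0.0813, 0.0592]
orientation: [[-0.003, 0.979, -0.202], [0.0, -0.202, -0.979], [-1.0, -0.003, 0.0]]
wrist_force: [0.3, 0.2, 0.2]
opening: 0.749
time: 14.2
position: [0.5008, -0.069, 0.1977]
orientation: [[0.003, 0.979, -0.202], [0.0, -0.202, -0.979], [-1.0, 0.003, -0.001]]
wrist_force: [-0.9, 1.0, -0.5]
opening: 0.901
time: 14.82
position: [0.4334, 0.1009, 0.1988]
orientation: [[0.005, 0.98, -0.198], [0.001, -0.198, -0.98], [-1.0, 0.005, -0.002]]
wrist_force: [0.0, -0.8, -0.0]
opening: 0.9
t 14.82 pos [0.4334 0.1009 0.1988] open 0.9 F [ 0.  -0.8 -0. ]
shift mm [154.7 157.2 155.2] rot [ 0.    -0.002 -0.005] q [ 0.14  0.22 -0.57  2.    0.15  0.96 -0.7 ]
```

View pics/f8.png

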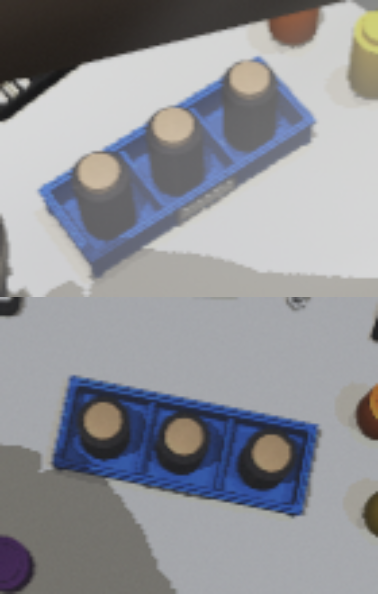

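Both views show all three rolls standing upright, one per cell. I'll check the top heights and positions numerically before handing in.

Run:
```python
from h import *
P={}
for n,g in (("top",[(308,163),(338,172),(370,175+2)]),("side",[(267,174),(294,156),(322,138)])):
    im=cv2.imread(f"pics/{n[0]}8.png"); hsv=cv2.cvtColor(im,cv2.COLOR_BGR2HSV)
    nn,l,s,c=cv2.connectedComponentsWithStats(cv2.inRange(hsv,(5,50,90),(22,190,255)))
    P[n]=[c[min(range(1,nn),key=lambda i:np.hypot(*(c[i]-q))+(s[i,4]<40)*1000)] for q in g]
yh=np.array([.1985,.98])
for a,b in zip(P["top"],P["side"]):
    C1,d1=ray("top",[a]);C2,d2=ray("side",[b])
    s=np.linalg.lstsq(np.c_[d1[0],-d2[0]],C2-C1,rcond=None)[0]
    p=(C1+s[0]*d1[0]+C2+s[1]*d2[0])/2; r=p[:2]-[.5435,-.1457]
    print(a.round(1),b.round(1),p.round(4),"crate x,y",(r@xh[:2]).round(4),(r@yh).round(4))
robot.job_done()
```

```text
[307.7 165.4] [265.2 172.5] [ 0.5548 -0.0783  0.0867] crate x,y -0.0023 0.0683
[337.6 171.2] [293.2 155.5] [ 0.542  -0.1412  0.087 ] crate x,y -0.0024 0.0041
[370.1 177.5] [321.7 138.3] [ 0.5292 -0.2093  0.0849] crate x,y -0.0014 -0.0652
the job is handed in; nothing more can be done
```

The two loose black rolls now stand in the two empty cells of the crate, and I have handed the job in. The stored roll stayed in the middle cell, and I never touched the look-alikes. I set each roll down until it just touched the floor (6.7 N and 4.6 N) before releasing it. The last look was at about 15 s, well inside the 45 s limit, with the gripper clear of everything.

The last checks in the top and side pictures show three upright rolls, one to a cell:

| Roll | x in crate (mm) | y in crate (mm) | Top height above the bench (mm) |
|---|---|---|---|
| Left cell (placed) | -2 | +68 | 87 |
| Middle cell (stored) | -2 | +4 | 87 |
| Right cell (placed) | -1 | -65 | 85 |

- **Heights:** the tops triangulate 5–7 mm above the expected 80 mm. The untouched stored roll reads the same, and read that way at the start, so I take it as camera calibration error. The contact height at release (TCP at 44.5 mm) matches rolls seated on the cell floor.
- **Camera disagreement:** the wrist camera placed things up to about 5 mm from the fixed cameras, so I aimed between the two. That was within the cells' 10 mm of clearance.

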